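# Turn a tube filler's turntable back one notch

## Task

The sample turntable of the hand-indexed tube filler was clicked one place too far, so one tube missed the fill spout. Working only with a fingertip and gripping nothing, lift the ratchet pawl out of its notch by pushing its red ball knob outward until it tips over onto its stop, push the turntable backward (counter-clockwise seen from above) by exactly one notch by one of its blue pegs, then push the knob back over so that the pawl drops fully into the new notch. Push gently, never force the turntable against the pawl, leave the tubes standing in their cups and do not disturb the things lying round the filler.

Things in the scene. Friction and masses are not known exactly. Their poses are not given: they have to be found in the camera images.
- filler: Fixed base of the tube filler: round white foot, 244 mm across. Origin: centre of its underside, on the bench and on the turntable's upright axis, z up. In its frame the fill spout's column stands at +x, 137 mm from the axis, and the pawl's bracket at -y: two aluminium cheeks on a white block, 119 to 154 mm from the axis, 28 mm wide (block 42), top 59 mm above the bench.
- disc_top (a point): On the turntable's axis, in its top face, 34 mm above the bench. Aluminium disc of radius 114 mm with a low dark hub, 12 white tube cups (outer radius 10 mm, 19 mm high, each 30 degrees from the next) on a circle of radius 58 mm, four blue push pegs, and at radius 101 to 113 mm a ring of 12 brass ratchet teeth, crests 43 mm above the bench. Their 12 notches are 30 degrees apart.
- turntable (a joint): Turntable angle, rad; positive = backward = counter-clockwise from above. Starts within 0.02 of 0, pawl in a notch; one notch back is 0.524. The nose fits the new notch from about 0.475 to 0.572: less, it stays on a tooth's slope; more, it lands on the next crest. Light friction (1 N at a peg): it stays where left. The lowered pawl blocks backward turning; forward it clicks.
- pawl (a joint): Pawl angle, rad: 0 = nose fully down in a notch; 0.87 = thrown over outward onto its stop, nose clear above the teeth. The ball knob is its weight: it balances at about 0.5 and falls by itself from there to either side, so it stays up once thrown over. Under 1 N at the knob moves it. As it tips outward the nose rises to 70 mm above the bench on the knob's inner side: keep a finger higher than that.
- pawl_knob (a point): Centre of the pawl's red ball knob, 18 mm across, on a 6 mm stem. Pawl down: it leans inward over the rim, 107 mm from the turntable's axis; pawl up: 153 mm from the axis; both 94 mm above the bench. It swings in the upright plane through the axis and the pivot, 55 mm from the pivot, 99 mm high at the top.
- pawl_pivot (a point): Centre of the pawl's level pivot pin, 130 mm from the turntable's axis, 44 mm above the bench. The direction from the turntable's axis to this point is 'outward'.
- peg_a (a point): Centre of the top of blue push peg a, 87 mm from the turntable's axis. The four pegs are alike: upright, 10 mm in diameter (17 mm foot up to 40 mm above the bench), tops 67.5 mm above the bench, 90 degrees apart, a, b, c, d clockwise from above. At the start a stands about 120 degrees counter-clockwise from the filler's +x, away from pawl and spout.
- peg_b (a point): The same point of peg b, at the start about 30 degrees counter-clockwise from the filler's +x.
- peg_c (a point): The same point of peg c, at the start about 60 degrees clockwise from the filler's +x.
- peg_d (a point): The same point of peg d, at the start about 150 degrees clockwise from the filler's +x.
- spout_tip (a point): Lower end of the fixed fill spout, 94 mm above the bench, straight over the cup circle at the filler's +x. Above it a black holder and clear reservoir with a blue cap, 178 mm high in all, carried by an arm from the column.
- skipped_place (a point): Inner floor of the cup that was skipped, 37 mm above the bench, on the turntable 58 mm from its axis; it ends under the spout.
- sample_0: Loose 2 ml screw tube, 13 mm diameter, 49 mm tall, standing in a cup (tops 86 mm above the bench). Origin: centre of its underside, z up. Must only ride along. The five tubes stand in the cups from 60 degrees clockwise to 60 degrees counter-clockwise of the spout, in any order.
- sample_1: Another such tube.
- sample_2: Another such tube.
- sample_3: Another such tube.
- sample_4: Another such tube.
- timer: White bench timer, loose, 75 x 75 x 17 mm, lying on the bench beside the filler; origin: centre of its underside.
- tape: Yellow roll of label tape, loose, 69 mm across, 19 mm high, lying flat; origin: centre of its underside.
- marker: Red and white felt marker, loose, 134 mm long, 14 mm high, lying on the bench; origin: centre of its underside.
- beaker: Empty plastic beaker, loose, 64 mm across, 76 mm high, standing on the bench; origin: centre of its underside.

How it is judged:
By the outcome, as a careful person would: the job done as asked, in the order asked, and still so for the second after the job is handed in, with the robot touching nothing.
It also fails if it takes over 58 s, if anything falls off the work surface, if the arm or the gripper's body presses on something with over 40 N, if the wrist force passes 120 N, or if a joint passes its speed limit or range.

## Robot

A 6-joint arm with a two-finger parallel gripper is mounted at the origin on a cart in front of the work surface, level with it; the furniture and walls round the work are solid. World frame = base frame: x ahead of the robot, y to its left, z up, the work surface at z = 0. Lengths are in m, angles in rad, forces in N, time in s.
With the tool pointing down it reaches from about 0.275 to 1 m from the base axis. Payload 8.4 kg.
Tool frame: the origin (TCP) lies on the front face of the gripper's body, between the roots of the fingers; the fingertips stand 73 mm ahead of it and the grasp point (between the pads) lies 54 mm ahead of it; z points along the fingers, x is the direction in which the jaws open and shut, and the axes are right-handed (so a half turn about z gives the same grasp; the last joint's range is limited). The gripper opens to 85 mm and grips with 20 to 120 N. Pads are 22 mm wide; open, the fingers measure 114 mm over their backs; the gripper's body (76 mm by 85 mm) begins 54 mm behind the grasp point. The pads swing forward as they close: fully open they stand 13 mm farther back than shut.
Start: joints at [-1.341, 0.353, 1.633, -0, 1.155, -0.002], TCP at [0.144, -0.608, 0.304] pointing down, gripper open.
Joint ranges: [-2.63, 2.63], [-0.92, 2.1], [0.06, 2.66], [-1.3, 4.44], [0, 2.69], [-3.02, 3.02]. Speed limits (rad/s): [2.22, 2.22, 2.79, 3.14, 3.14, 3.14].

## Interface

Orientations are given as a unit quaternion [x, y, z, w].
In Python, from station import manip, viewer, job gives the robot as it stands. The module is installed in compiled form; this text tells all that it offers.
- The arm moves only by the tool arm_command, never from a script. Its argument "moves" is a list of rows, each an object with "grip": the opening, from 0 (shut) to 1 (fully open); "slide": the shift along the tool's x, y, z in m, a list of three; "rotation": the turn, a rotation vector about the tool's x, y, z in rad, a list of three. In form: [{"grip": grip, "slide": [tx, ty, tz], "rotation": [wx, wy, wz]}, ...]. A call has exactly 8 rows; each row shifts and turns the pose as measured when the row begins, along the tool's axes as they then stand; what a row does not reach is not made up. A row lasts 1/12 s, in which the tool goes at most 41.7 mm and 7.16 degrees, less where a joint would pass 70% of its speed; a pose out of reach is approached as far as the arm can. A call is refused whole if a number of a shift passes 0.0417 or a number of a turn 0.125, either way. A call with a gripper value outside its range is refused whole. The fingers move at their own pace and stop on an object; "force" is the grip in N (left out, the last holds). Time passes only in rows, so rows that do not move let the fingers close, or fill a call up. It gives the time, the measured TCP pose, the force and the opening at its end, in the units of the state.
- manip.get_state(): the state, without advancing time (a new reading comes with each control period).
- viewer.snapshot(name): name is "side" or "top" or "wrist"; returns the picture (400x640x3 uint8, red, green, blue); there is no depth.
- viewer.camera_model(name): a dict with "camera_matrix" (3x3 intrinsics, pixels), "dist_coeffs" ([k1, k2, p1, p2, k3] as OpenCV has them; the pictures are not rectified), "T" (4x4, takes a point from camera to world coordinates). Camera axes: x right, y down, z forward; pixel columns grow to the right and rows downward; lengths in m; the calibration is good to about 2 mm. A picture is of the moment at which its call begins: read the wrist's pose just before it. camera_model takes no time and is no camera call; for the wrist camera it gives the pose at the moment of the call.
- job.hand_in(): hands the job in, once; it reports no verdict.
The state is a dict: "t": time; "joints": joint angles; "qd": joint speeds; "tau": joint torques, N m; "position": TCP position; "tool_rot": TCP orientation; "force": force on the tool from outside, world axes, zero at the start; "wrist_torque": the same for the moment, N m; "width": finger opening in m.
Only numpy, scipy, OpenCV 4.12 (cv2) and the standard library are available. Lean on these libraries where they do the work, as an engineer would, in place of code of your own. Each camera call takes 0.05 s, during which the arm holds its last target.

## Working session

There is one attempt and no reset: what is moved stays moved. The work goes in short steps, Python scripts to look and compute and a tool call to move; the robot and the scene stay as the last step left them, time stands still between calls to the robot, and variables do not carry over. Pictures are saved under pics/ and viewed, and the job is handed in when it is done.

Besides the shell and the picture viewer there is one more tool, called after "Request:" as name(argument=value, ...) on one line, values as JSON. arm_command: Moves the arm, as the interface text tells. Its arguments: {"type":"object","properties":{"moves":{"type":"array"},"force":{"type":"number"}},"required":["moves"]}

```bash
mkdir -p pics; python3 - <<'E'
from station import manip, viewer
import cv2, numpy as np
s=manip.get_state(); print(s)
for n in ["top","side","wrist"]:
    im=viewer.snapshot(n); cv2.imwrite(f"pics/{n}0.png",im[:,:,::-1])
    c=viewer.camera_model(n); print(n,np.round(c["camera_matrix"],1).tolist(),c["dist_coeffs"],np.round(c["T"],3).tolist())
E
```

```text
{'t': 0.0, 'joints': array([-1.34141516e+00,  3.53648376e-01,  1.63411598e+00, -2.36955217e-05,
        1.15518517e+00, -2.39871406e-03]), 'qd': array([-0.00083735, -0.00055006,  0.00040792,  0.00084167, -0.00172128,
       -0.00081091]), 'tau': array([ 3.18549592e-04, -6.05253983e+01, -3.42062545e+01, -5.19969706e-05,
        9.11536772e-03,  5.64763383e-06]), 'position': array([ 0.14348168, -0.60793576,  0.30316923]), 'tool_rot': array([ 7.84129751e-01, -6.20596546e-01, -5.37715360e-04, -4.13833356e-04]), 'force': array([-0.84095746, -0.5351182 , -0.07577766]), 'wrist_torque': array([ 0.00261402, -0.00241774,  0.04283436]), 'width': 0.08540686186849374}
top [[388.7, 0.0, 319.7], [0.0, 388.7, 190.5], [0.0, 0.0, 1.0]] [0.02441641 0.         0.         0.         0.        ] [[0.021, -0.994, 0.104, 0.424], [-1.0, -0.019, 0.018, 0.314], [-0.016, -0.104, -0.994, 0.943], [0.0, 0.0, 0.0, 1.0]]
side [[517.4, 0.0, 322.6], [0.0, 517.4, 192.3], [0.0, 0.0, 1.0]] [0.05846507 0.         0.         0.         0.        ] [[-0.998, 0.036, -0.045, 0.557], [0.055, 0.384, -0.922, 1.141], [-0.016, -0.922, -0.386, 0.438], [0.0, 0.0, 0.0, 1.0]]
wrist [[342.4, 0.0, 316.8], [0.0, 342.4, 200.1], [0.0, 0.0, 1.0]] [-0.02545481  0.          0.          0.          0.        ] [[0.229, -0.931, -0.282, 0.216], [-0.973, -0.22, -0.065, -0.591], [-0.001, 0.29, -0.957, 0.373], [0.0, 0.0, 0.0, 1.0]]
```

View pics/top0.png

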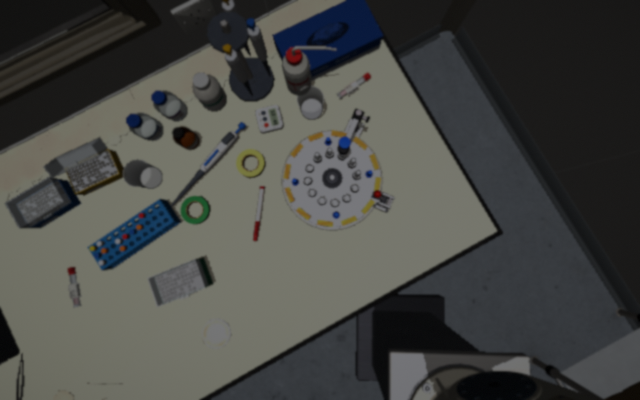

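View pics/side0.png

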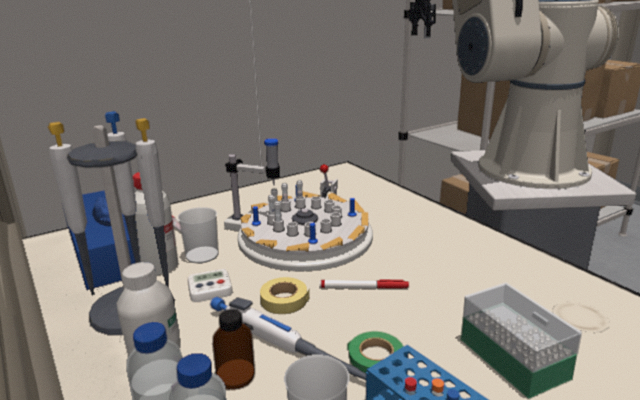

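```bash
cat > h.py <<'E'
import cv2, numpy as np
from station import manip, viewer
def ray(cm,uv):
    p=cv2.undistortPoints(np.array([[uv]],float),cm["camera_matrix"],np.array(cm["dist_coeffs"]))[0,0]
    T=np.array(cm["T"]); d=T[:3,:3]@np.array([p[0],p[1],1]); return T[:3,3],d
def onz(cm,uv,z):
    o,d=ray(cm,uv); return o+d*(z-o[2])/d[2]
def proj(cm,P):
    T=np.linalg.inv(cm["T"]); P=np.atleast_2d(np.array(P,float))
    q,_=cv2.projectPoints(P,cv2.Rodrigues(T[:3,:3])[0],T[:3,3],cm["camera_matrix"],np.array(cm["dist_coeffs"])); return q[:,0]
def blobs(im,lo,hi,amin=4,roi=None):
    h=cv2.cvtColor(im,cv2.COLOR_RGB2HSV); m=cv2.inRange(h,np.array(lo),np.array(hi))
    if roi:
        k=np.zeros_like(m);k[roi[1]:roi[3],roi[0]:roi[2]]=255;m&=k
    n,l,st,c=cv2.connectedComponentsWithStats(m)
    return [(np.round(c[i],1).tolist(),int(st[i,4]),st[i,:4].tolist()) for i in range(1,n) if st[i,4]>=amin]
E
python3 - <<'E'
import cv2
a=cv2.imread("pics/top0.png")[90:250,240:440]; cv2.imwrite("pics/top0z.png",cv2.resize(a,(800,640),interpolation=cv2.INTER_CUBIC)[:600])
a=cv2.imread("pics/side0.png")[130:280,210:410]; cv2.imwrite("pics/side0z.png",cv2.resize(a,(800,600),interpolation=cv2.INTER_CUBIC))
from h import *
for n,roi in [("top",(270,120,400,240)),("side",(220,130,390,260))]:
    im=cv2.imread(f"pics/{n}0.png")[:,:,::-1].copy(); cm=viewer.camera_model(n)
    print(n,"blue"); [print(b,onz(cm,b[0],.06).round(4)) for b in blobs(im,(105,120,40),(130,255,255),4,roi)]
    print(n,"red"); [print(b,onz(cm,b[0],.094).round(4)) for b in blobs(im,(0,140,60),(8,255,255),3,roi)+blobs(im,(172,140,60),(180,255,255),3,roi)]
    print(n,"brass"); [print(b,onz(cm,b[0],.043).round(4)) for b in blobs(im,(12,110,90),(28,255,255),6,roi)]
E
```

```text
top blue
([344.2, 142.6], 117, [339, 137, 12, 12]) [0.6279 0.2754 0.06  ]
([327.8, 141.1], 30, [325, 138, 6, 7]) [0.6308 0.3134 0.06  ]
([368.7, 173.4], 29, [366, 171, 6, 6]) [0.5571 0.2184 0.06  ]
([294.8, 181.6], 25, [293, 179, 5, 6]) [0.535  0.3871 0.06  ]
([335.8, 214.5], 28, [333, 212, 6, 6]) [0.4616 0.292  0.06  ]
top red
([377.1, 193.4], 33, [374, 191, 7, 6]) [0.5081 0.2034 0.094 ]
top brass
([337.8, 133.4], 60, [332, 131, 14, 6]) [0.6537 0.2901 0.043 ]
([315.2, 136.2], 65, [309, 133, 14, 8]) [0.6461 0.3433 0.043 ]
([359.5, 142.4], 73, [353, 137, 14, 12]) [0.633  0.2388 0.043 ]
([296.1, 150.0], 65, [291, 144, 11, 13]) [0.6122 0.3876 0.043 ]
([374.0, 161.2], 69, [370, 154, 9, 15]) [0.5888 0.2044 0.043 ]
([286.6, 171.2], 61, [284, 164, 6, 15]) [0.5613 0.4085 0.043 ]
([377.2, 183.4], 56, [375, 178, 6, 13]) [0.5366 0.1966 0.043 ]
([289.3, 194.5], 59, [286, 188, 8, 14]) [0.5067 0.4005 0.043 ]
([367.7, 206.3], 61, [363, 200, 11, 13]) [0.4828 0.2182 0.043 ]
([303.0, 213.3], 61, [297, 208, 13, 11]) [0.4636 0.3675 0.043 ]
([348.5, 220.3], 59, [342, 217, 14, 8]) [0.4496 0.2621 0.043 ]
(
[... 403 characters left out ...]
 brass
([308.1, 194.2], 44, [303, 192, 14, 5]) [0.5396 0.2053 0.043 ]
([335.5, 197.2], 73, [328, 193, 18, 9]) [0.4872 0.2252 0.043 ]
([279.1, 197.7], 19, [277, 196, 5, 5]) [0.5961 0.2174 0.043 ]
([289.2, 196.7], 6, [288, 196, 4, 2]) [0.5766 0.2143 0.043 ]
([359.5, 222.0], 233, [349, 201, 19, 39]) [0.4544 0.3376 0.043 ]
([260.2, 204.8], 29, [256, 203, 10, 5]) [0.6308 0.248  0.043 ]
([245.0, 218.0], 50, [241, 215, 9, 7]) [0.6545 0.3034 0.043 ]
([248.0, 231.7], 66, [242, 228, 12, 9]) [0.645  0.3577 0.043 ]
([332.4, 243.0], 119, [321, 237, 21, 13]) [0.5067 0.4098 0.043 ]
([267.2, 242.4], 98, [256, 240, 21, 8]) [0.6112 0.3986 0.043 ]
([298.8, 246.9], 115, [287, 243, 22, 8]) [0.5606 0.4181 0.043 ]
```

View pics/top0z.png

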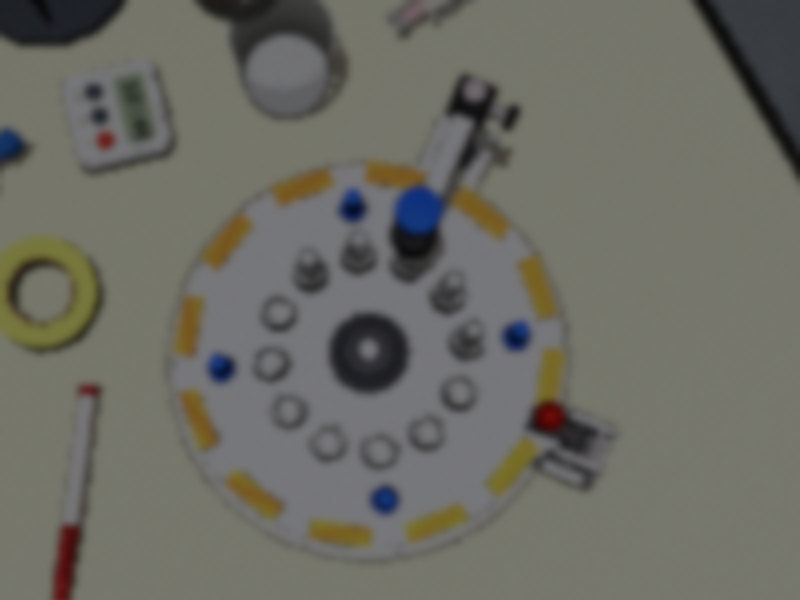

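View pics/side0z.png

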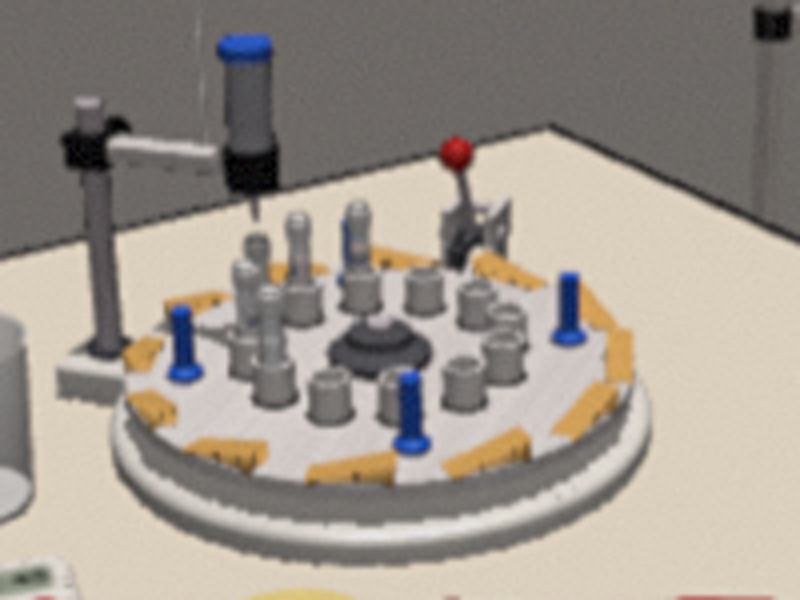

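View pics/wrist0.png

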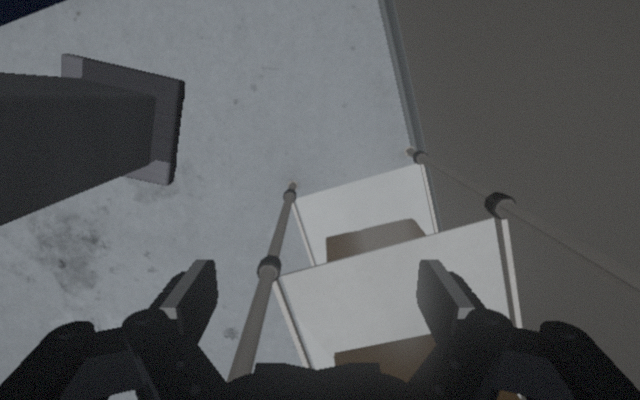

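```bash
cat >> h.py <<'E'
from scipy.optimize import least_squares
from scipy.spatial.transform import Rotation as R
def circ(P):
    P=np.array(P)[:,:2]
    s=least_squares(lambda q:np.hypot(*(P-q[:2]).T)-q[2],[.54,.3,.1]).x; return s,np.hypot(*(P-s[:2]).T)-s[2]
def goto(p,ang=None):
    s=manip.get_state(); r=R.from_quat(s["tool_rot"]); M=r.as_matrix()
    d=M.T@(np.array(p)-s["position"])
    a=np.arctan2(M[1,0],M[0,0]); out=[np.round(d,4).tolist()]
    t=np.deg2rad(ang) if ang is not None else a
    G=np.array([[np.cos(t),np.sin(t),0],[np.sin(t),-np.cos(t),0],[0,0,-1]])
    w=R.from_matrix(M.T@G).as_rotvec()
    print("t",round(s["t"],2),"pos",s["position"].round(4),"ang",round(np.degrees(a),1),"F",s["force"].round(1),"w",round(s["width"],4),"q",s["joints"].round(2),"slide",d.round(4),"rot",w.round(4))
E
python3 - <<'E'
from h import *
cm=viewer.camera_model("top"); cs=viewer.camera_model("side")
im=cv2.imread("pics/top0.png")[:,:,::-1].copy()
br=[onz(cm,b[0],.041) for b in blobs(im,(12,110,90),(28,255,255),6,(270,120,400,240))]
print("brass",circ(br)[0])
pg=[onz(cm,u,.0655) for u in [(294.8,181.6),(327.8,141.1),(368.7,173.4),(335.8,214.5)]]
c,_=circ(pg);print("pegs",c,[np.degrees(np.arctan2(*(p[:2]-c[:2])[::-1])).round(1) for p in pg])
k=onz(cm,(377.1,193.4),.094); d=k[:2]-c[:2]; print("knob",k,np.hypot(*d),np.degrees(np.arctan2(d[1],d[0])))
cap=onz(cm,(344.2,142.6),.178);d=cap[:2]-c[:2]; print("cap",cap,np.hypot(*d),np.degrees(np.arctan2(d[1],d[0])))
# two-view knob
o1,d1=ray(cm,(377.1,193.4));o2,d2=ray(cs,(323.6,167.6))
A=np.array([d1,-d2]).T; q=np.linalg.lstsq(A,o2-o1,rcond=None)[0]; print("knob2v",o1+d1*q[0],o2+d2*q[1])
# brass notch angles about centre
print(sorted([np.degrees(np.arctan2(*(p[:2]-c[:2])[::-1])).round(1) for p in br]))
goto([.5,.2,.3],-20)
E
```

```text
brass [0.5482063  0.30258622 0.10667991]
pegs [0.5454544  0.30284494 0.08465901] [np.float64(97.6), np.float64(7.1), np.float64(-82.6), np.float64(-172.7)]
knob [0.50814288 0.20335335 0.094     ] 0.10625782955624008 -110.55714074338316
cap [0.60062208 0.28053129 0.178     ] 0.05950942754674879 -22.021837114767223
knob2v [0.50787311 0.20370478 0.09670587] [0.50819501 0.20367506 0.09674182]
[np.float64(-156.9), np.float64(-126.4), np.float64(-94.6), np.float64(-66.1), np.float64(-36.1), np.float64(-6.7), np.float64(21.9), np.float64(51.7), np.float64(81.3), np.float64(111.5), np.float64(141.6), np.float64(172.1)]
t 0.15 pos [ 0.1435 -0.608   0.3033] ang -76.7 F [-0.2 -0.4 -0.5] w 0.0852 q [-1.34  0.35  1.63  0.    1.16 -0.  ] slide [-0.7045 -0.5326  0.0041] rot [-5.000e-04  1.000e-03 -9.899e-01]
```

Request:
arm_command(moves=[{"grip":0,"slide":[-0.025,-0.03,0],"rotation":[0,0,0]},{"grip":0,"slide":[-0.025,-0.03,0],"rotation":[0,0,0]},{"grip":0,"slide":[-0.025,-0.03,0],"rotation":[0,0,0]},{"grip":0,"slide":[-0.025,-0.03,0],"rotation":[0,0,0]},{"grip":0,"slide":[-0.025,-0.03,0],"rotation":[0,0,0]},{"grip":0,"slide":[-0.025,-0.03,0],"rotation":[0,0,0]},{"grip":0,"slide":[-0.025,-0.03,0],"rotation":[0,0,0]},{"grip":0,"slide":[-0.025,-0.03,0],"rotation":[0,0,0]}])

```text
t: 0.82
position: [0.333, -0.3537, 0.3006]
tool_rot: [0.781, -0.625, -0.001, 0.001]
force: [2.0, 0.2, -0.3]
width: -0.0
```

```bash
python3 -c "
from h import *
goto([.5,.2,.3],-21.3)"
```

```text
t 0.82 pos [ 0.333  -0.3537  0.3006] ang -77.3 F [ 2.   0.2 -0.3] w -0.0 q [-0.82  0.14  1.93 -0.    1.08  0.53] slide [-5.035e-01 -2.844e-01  3.000e-04] rot [ 0.0015  0.0013 -0.9778]
```

Request:
arm_command(moves=[{"grip":0,"slide":[-0.03,-0.018,0],"rotation":[0,0,-0.12]},{"grip":0,"slide":[-0.028,-0.021,0],"rotation":[0,0,-0.12]},{"grip":0,"slide":[-0.025,-0.024,0],"rotation":[0,0,-0.12]},{"grip":0,"slide":[-0.022,-0.027,0],"rotation":[0,0,-0.12]},{"grip":0,"slide":[-0.019,-0.03,0],"rotation":[0,0,-0.12]},{"grip":0,"slide":[-0.015,-0.032,0],"rotation":[0,0,-0.12]},{"grip":0,"slide":[-0.011,-0.034,0],"rotation":[0,0,-0.12]},{"grip":0,"slide":[-0.007,-0.034,0],"rotation":[0,0,-0.12]}])

```text
t: 1.48
position: [0.4184, -0.0714, 0.3005]
tool_rot: [0.984, -0.177, 0.0, 0.0]
force: [0.7, -0.9, 0.2]
width: 0.0001
```

```bash
cat >> h.py <<'E'
C=np.array([.547,.3027]); OUT=-111.2
def pol(r,deg,z): return [C[0]+r*np.cos(np.radians(deg)),C[1]+r*np.sin(np.radians(deg)),z]
E
python3 -c "
from h import *
goto(pol(.075,OUT,.25),OUT+90)"
```

```text
t 1.48 pos [ 0.4184 -0.0714  0.3005] ang -20.4 F [ 0.7 -0.9  0.2] w 0.0001 q [-0.17  0.04  2.04 -0.    1.06  0.18] slide [-0.0107 -0.3205  0.0504] rot [ 0.0004 -0.0008  0.0146]
```

Request:
arm_command(moves=[{"grip":0,"slide":[-0.001,-0.04,0],"rotation":[0,0,0.014]},{"grip":0,"slide":[-0.001,-0.04,0],"rotation":[0,0,0]},{"grip":0,"slide":[-0.001,-0.04,0],"rotation":[0,0,0]},{"grip":0,"slide":[-0.001,-0.04,0],"rotation":[0,0,0]},{"grip":0,"slide":[-0.001,-0.04,0],"rotation":[0,0,0]},{"grip":0,"slide":[-0.001,-0.04,0],"rotation":[0,0,0]},{"grip":0,"slide":[-0.001,-0.04,0],"rotation":[0,0,0]},{"grip":0,"slide":[-0.001,-0.03,0],"rotation":[0,0,0]}])

```text
t: 2.15
position: [0.5196, 0.2372, 0.3004]
tool_rot: [0.984, -0.178, 0.001, 0.0]
force: [0.8, -1.1, 0.7]
width: 0.0005
```

```bash
python3 - <<'E'
from h import *
goto(pol(.070,OUT,.25),OUT+90)
for n in ["side","wrist"]:
    im=viewer.snapshot(n); cv2.imwrite(f"pics/{n}1.png",im[:,:,::-1])
    c=viewer.camera_model(n)
    s=manip.get_state(); M=R.from_quat(s["tool_rot"]).as_matrix()
    print(n,[proj(c,s["position"]+M@np.array([0,0,z]))[0].round(1).tolist() for z in (0,.054,.073,.086)])
    if n=="wrist": print(c["T"].round(3).tolist(), M.T@(c["T"][:3,3]-s["position"]))
E
```

```text
t 2.15 pos [0.5196 0.2372 0.3004] ang -20.5 F [ 0.8 -1.1  0.7] w 0.0005 q [ 0.43  0.27  1.76 -0.    1.11  0.79] slide [ 0.0018 -0.0009  0.0504] rot [ 0.     -0.0023  0.0121]
side [[315.4, 62.6], [315.9, 94.4], [316.1, 105.2], [316.3, 112.4]]
wrist [[315.7, 392.9], [316.1, 284.3], [316.2, 262.8], [316.2, 250.7]]
[[0.937, -0.334, -0.098, 0.546], [-0.348, -0.897, -0.272, 0.307], [0.002, 0.289, -0.957, 0.37], [0.0, 0.0, 0.0, 1.0]] [ 0.0002907  -0.07357969 -0.07002058]
```

View pics/side1.png

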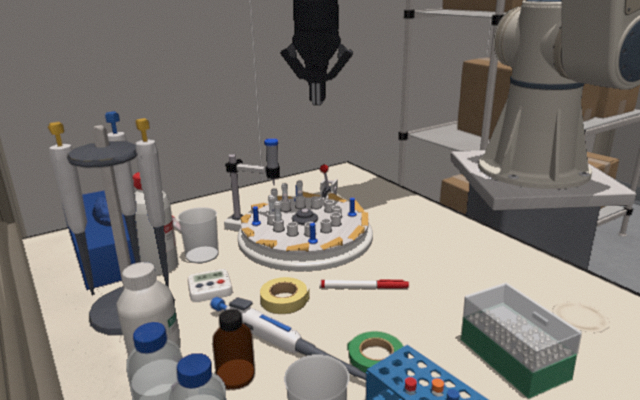

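View pics/wrist1.png

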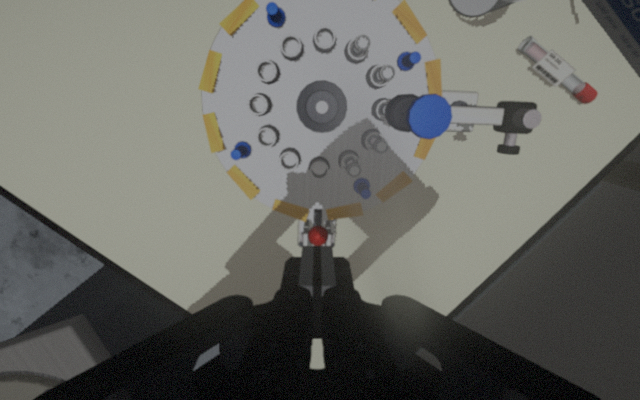

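```bash
python3 - <<'E'
from h import *
cm=viewer.camera_model("wrist")
im=cv2.imread("pics/wrist1.png")[:,:,::-1].copy()
print(blobs(im,(0,140,60),(8,255,255),6,(290,200,350,260)), blobs(im,(172,140,60),(180,255,255),6,(290,200,350,260)))
k=onz(cm,(317,236),.096);d=k[:2]-C;print(k,np.hypot(*d),np.degrees(np.arctan2(d[1],d[0])))
o=cv2.cvtColor(im,cv2.COLOR_RGB2HSV)
for p in [b for b in blobs(im,(105,120,40),(130,255,255),15,(190,0,460,220))]:print(p,onz(cm,p[0],.06).round(4))
goto(pol(.076,OUT,.156),OUT+90)
E
```

```text
[([316.5, 237.1], 194, [309, 228, 18, 18])] []
[0.50658924 0.19901693 0.096     ] 0.11127986263617955 -111.29348790603947
([274.6, 14.7], 286, [267, 3, 18, 24]) [0.5369 0.38   0.06  ]
([402.1, 61.3], 78, [398, 53, 11, 17]) [0.6247 0.3093 0.06  ]
([414.3, 57.4], 88, [410, 52, 10, 12]) [0.6353 0.3087 0.06  ]
([429.4, 115.9], 1436, [409, 95, 42, 43]) [0.6346 0.2574 0.06  ]
([239.8, 150.4], 153, [231, 142, 19, 17]) [0.4649 0.2878 0.06  ]
t 2.25 pos [0.5202 0.2384 0.3002] ang -20.4 F [ 0.2 -0.4  0.3] w -0.0004 q [ 0.43  0.27  1.75 -0.    1.11  0.78] slide [0.0013 0.0065 0.1442] rot [-0.001  -0.0025  0.0144]
```

Request:
arm_command(moves=[{"grip":0,"slide":[0.001,0.006,0.02],"rotation":[0,0,0.014]},{"grip":0,"slide":[0,0,0.02],"rotation":[0,0,0]},{"grip":0,"slide":[0,0,0.02],"rotation":[0,0,0]},{"grip":0,"slide":[0,0,0.02],"rotation":[0,0,0]},{"grip":0,"slide":[0,0,0.02],"rotation":[0,0,0]},{"grip":0,"slide":[0,0,0.02],"rotation":[0,0,0]},{"grip":0,"slide":[0,0,0.016],"rotation":[0,0,0]},{"grip":0,"slide":[0,0,0.008],"rotation":[0,0,0]}])

```text
t: 2.92
position: [0.5186, 0.23, 0.1519]
tool_rot: [0.983, -0.183, 0.002, 0.0]
force: [-1.2, -0.8, -0.9]
width: 0.0
```

```bash
python3 - <<'E'
from h import *
goto(pol(.122,OUT,.156),OUT+90)
for n in ["side","wrist"]:
    im=viewer.snapshot(n); 
    if n=="side": im=cv2.resize(im[90:280,200:450],(750,570))
    cv2.imwrite(f"pics/{n}2.png",im[:,:,::-1])
E
```

```text
t 2.92 pos [0.5186 0.23   0.1519] ang -21.0 F [-1.2 -0.8 -0.9] w 0.0 q [ 0.42  0.45  1.88 -0.    0.81  0.79] slide [ 0.      0.044  -0.0042] rot [-0.0007 -0.0043  0.0029]
```

View pics/side2.png

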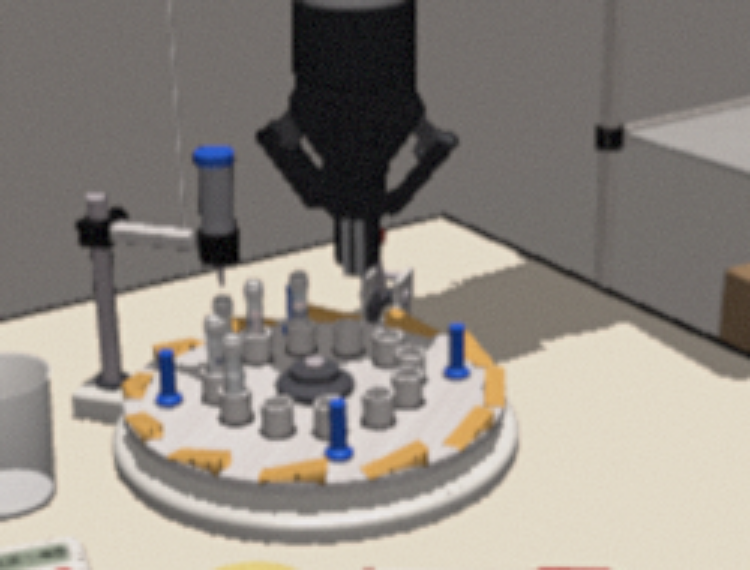

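View pics/wrist2.png

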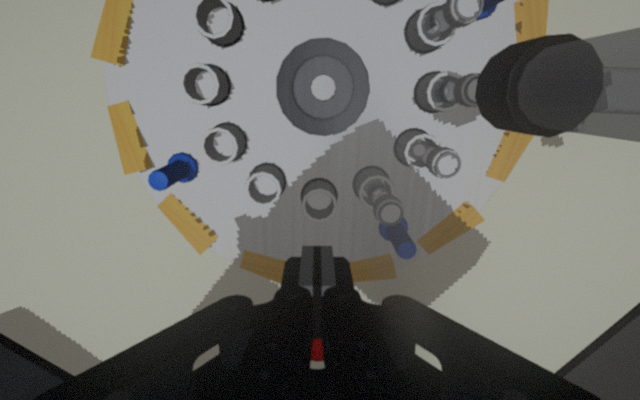

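Request:
arm_command(moves=[{"grip":0,"slide":[0,0.004,-0.003],"rotation":[0,0,0]},{"grip":0,"slide":[0,0.004,-0.001],"rotation":[0,0,0]},{"grip":0,"slide":[0,0.003,0],"rotation":[0,0,0]},{"grip":0,"slide":[0,0.003,0],"rotation":[0,0,0]},{"grip":0,"slide":[0,0.003,0],"rotation":[0,0,0]},{"grip":0,"slide":[0,0.003,0],"rotation":[0,0,0]},{"grip":0,"slide":[0,0.003,0],"rotation":[0,0,0]},{"grip":0,"slide":[0,0.003,0],"rotation":[0,0,0]}])

```text
t: 3.68
position: [0.511, 0.2041, 0.1625]
tool_rot: [0.983, -0.183, 0.006, -0.002]
force: [-0.2, 0.1, -0.3]
width: 0.0001
```

Request:
arm_command(moves=[{"grip":0,"slide":[0,0.003,0],"rotation":[0,0,0]},{"grip":0,"slide":[0,0.003,0],"rotation":[0,0,0]},{"grip":0,"slide":[0,0.003,0],"rotation":[0,0,0]},{"grip":0,"slide":[0,0.003,0],"rotation":[0,0,0]},{"grip":0,"slide":[0,0,0],"rotation":[0,0,0]},{"grip":0,"slide":[0,0,0],"rotation":[0,0,0]},{"grip":0,"slide":[0,0,0],"rotation":[0,0,0]},{"grip":0,"slide":[0,0,0],"rotation":[0,0,0]}])

```text
t: 4.35
position: [0.5057, 0.1908, 0.1622]
tool_rot: [0.983, -0.183, 0.005, -0.002]
force: [-0.0, 0.8, -0.4]
width: 0.0
```

```bash
cat >> h.py <<'E'
def look(n,k,roi=None):
    im=viewer.snapshot(n)
    if roi: im=cv2.resize(im[roi[1]:roi[3],roi[0]:roi[2]],(750,570),interpolation=cv2.INTER_CUBIC)
    cv2.imwrite(f"pics/{n}{k}.png",im[:,:,::-1])
E
python3 - <<'E'
from h import *
goto(pol(.118,OUT,.156),OUT+90)
look("side",3,(200,90,450,280))
E
```

```text
t 4.35 pos [0.5057 0.1908 0.1622] ang -21.1 F [-0.   0.8 -0.4] w 0.0 q [ 0.36  0.4   1.94 -0.    0.79  0.73] slide [-0.002  -0.0013  0.0061] rot [-0.0054 -0.0094  0.0021]
```

View pics/side3.png

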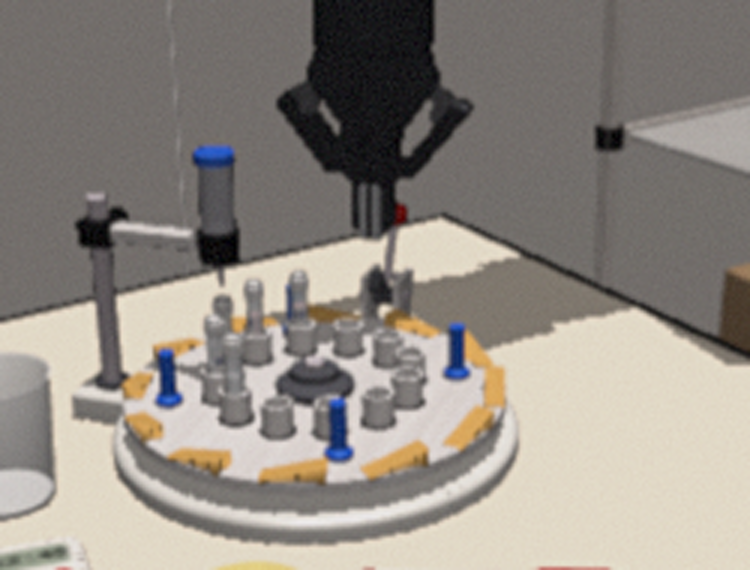

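```bash
python3 - <<'E'
from h import *
look("top",4,(300,120,450,234))
im=viewer.snapshot("side"); cm=viewer.camera_model("side")
for b in blobs(im,(0,140,50),(8,255,255),3,(300,140,380,185))+blobs(im,(172,140,50),(180,255,255),3,(300,140,380,185)): print(b)
print(proj(cm,[pol(.153,OUT,.094),pol(.107,OUT,.094),pol(.138,OUT,.098)]))
E
```

```text
([333.2, 160.8], 13, [332, 158, 3, 6])
([332.3, 161.0], 3, [332, 160, 2, 3])
[[330.58975066 161.2083996 ]
 [323.54278061 168.80890523]
 [328.32837929 161.71441786]]
```

View pics/top4.png

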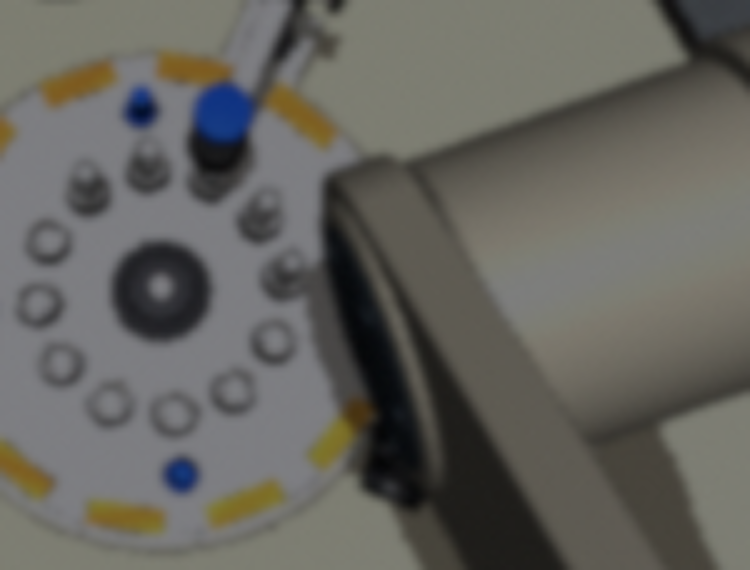

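Request:
arm_command(moves=[{"grip":0,"slide":[0,-0.01,0],"rotation":[0,0,0]},{"grip":0,"slide":[0,-0.02,0],"rotation":[-0.005,-0.009,0]},{"grip":0,"slide":[0,-0.01,-0.01],"rotation":[0,0,0]},{"grip":0,"slide":[0,0,-0.025],"rotation":[0,0,0]},{"grip":0,"slide":[0,0,-0.025],"rotation":[0,0,0]},{"grip":0,"slide":[0,0,-0.025],"rotation":[0,0,0]},{"grip":0,"slide":[0,0,-0.025],"rotation":[0,0,0]},{"grip":0,"slide":[0,0,-0.01],"rotation":[0,0,0]}])

```text
t: 5.17
position: [0.5208, 0.2345, 0.2838]
tool_rot: [0.983, -0.183, -0.003, 0.001]
force: [1.3, 0.3, 0.4]
width: -0.0
```

```bash
python3 - <<'E'
from h import *
look("side",5,(200,90,450,280))
look("wrist",5)
# peg a angle/pose
PA=97.8
print("peg a",pol(.087,PA,.0675))
t=np.radians(PA); tan=np.array([-np.sin(t),np.cos(t)])
p=np.array(pol(.092,PA,.27)); p[:2]-=tan*.030
print(p); goto(p,-67.2)
E
```

```text
peg a [np.float64(0.5351927451982156), np.float64(0.3888950621210156), 0.0675]
[0.5642366  0.39792027 0.27      ]
t 5.27 pos [0.5207 0.2342 0.2824] ang -21.1 F [-0.   0.3 -1.6] w 0.0004 q [0.42 0.29 1.77 0.   1.08 0.79] slide [-0.0181 -0.1685  0.0119] rot [0.0055 0.0033 0.8053]
```

View pics/side5.png

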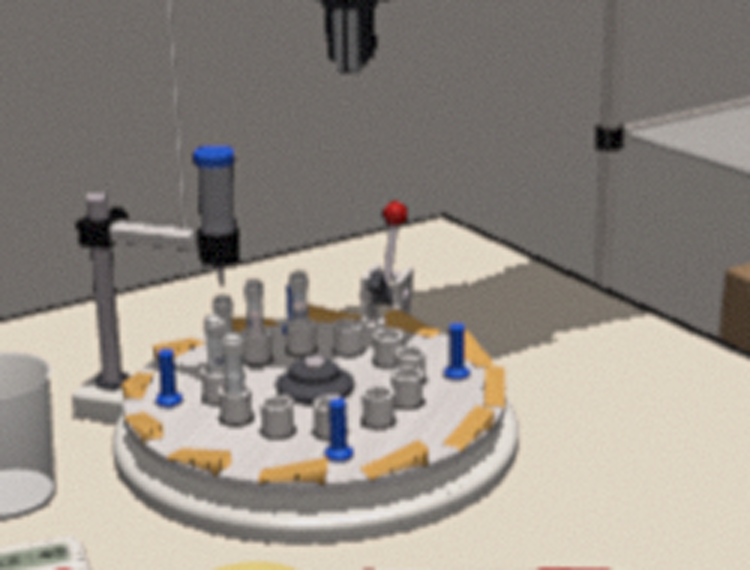

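View pics/wrist5.png

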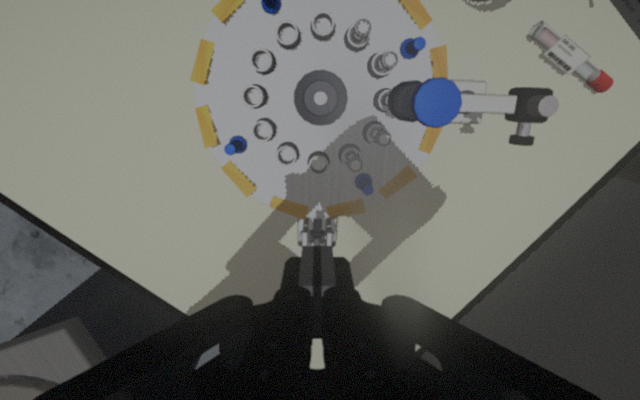

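Request:
arm_command(moves=[{"grip":0,"slide":[-0.0025,-0.024,0],"rotation":[0,0,0.115]},{"grip":0,"slide":[-0.005,-0.0235,0],"rotation":[0,0,0.115]},{"grip":0,"slide":[-0.008,-0.023,0],"rotation":[0,0,0.115]},{"grip":0,"slide":[-0.0105,-0.022,0],"rotation":[0,0,0.115]},{"grip":0,"slide":[-0.013,-0.02,0],"rotation":[0,0,0.115]},{"grip":0,"slide":[-0.015,-0.019,0],"rotation":[0,0,0.115]},{"grip":0,"slide":[-0.017,-0.017,0],"rotation":[0,0,0.115]},{"grip":0,"slide":[0,0,0],"rotation":[0,0,0]}])

```text
t: 5.93
position: [0.5642, 0.402, 0.2656]
tool_rot: [0.821, -0.571, -0.005, 0.01]
force: [-1.1, -0.9, -0.2]
width: -0.0001
```

```bash
cat >> h.py <<'E'
def pegpose(pa,back,r=.092,z=.125):
    t=np.radians(pa); p=np.array(pol(r,pa,z)); p[:2]-=np.array([-np.sin(t),np.cos(t)])*back; return p
E
python3 - <<'E'
from h import *
look("wrist",6)
goto(pegpose(97.8,.028),-67.2)
cm=viewer.camera_model("top"); im=viewer.snapshot("top")
print(blobs(im,(105,120,40),(130,255,255),8,(270,120,400,240)))
E
```

```text
t 5.98 pos [0.5635 0.4001 0.2649] ang -69.2 F [-0.3 -0.9 -0.6] w -0.0001 q [0.61 0.5  1.5  0.   1.17 1.82] slide [ 0.0013 -0.0013  0.1399] rot [ 0.0239 -0.0034 -0.0353]
[([295.0, 181.6], 25, [293, 179, 5, 6])]
```

View pics/wrist6.png

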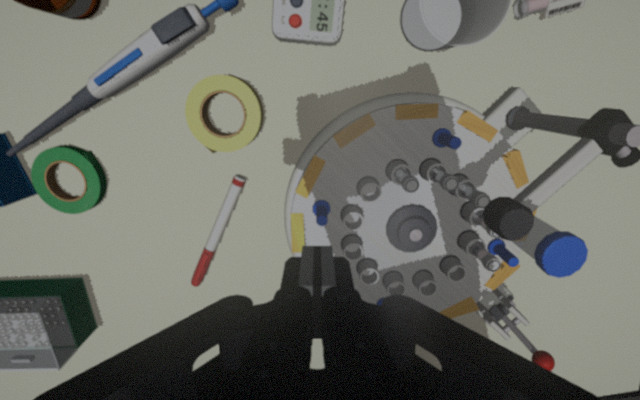

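```bash
python3 - <<'E'
from h import *
cm=viewer.camera_model("wrist"); im=cv2.imread("pics/wrist6.png")[:,:,::-1].copy()
s=manip.get_state();M=R.from_quat(s["tool_rot"]).as_matrix()
print(proj(cm,[s["position"]+M@np.array([0,0,.2]),pegpose(97.8,0,.087,.0675),pegpose(97.8,0,.087,.04)]))
for b in blobs(im,(105,120,30),(130,255,255),15,(280,90,520,330)): print(b,onz(cm,b[0],.055).round(4))
E
```

```text
[[316.37288944 190.9220429 ]
 [314.35175762 220.13178209]
 [314.42431885 208.99911461]]
([439.5, 135.3], 67, [434, 129, 16, 17]) [0.6355 0.3185 0.055 ]
([454.5, 142.5], 79, [450, 138, 10, 10]) [0.6348 0.3043 0.055 ]
([316.1, 206.5], 35, [313, 202, 9, 12]) [0.5429 0.3902 0.055 ]
([321.6, 219.9], 52, [318, 216, 8, 9]) [0.533  0.3813 0.055 ]
([494.4, 245.5], 113, [489, 240, 15, 14]) [0.5652 0.2261 0.055 ]
([512.6, 261.2], 73, [508, 257, 10, 9]) [0.5573 0.2019 0.055 ]
```

Request:
arm_command(moves=[{"grip":0,"slide":[0,0,0.015],"rotation":[0.024,-0.003,-0.035]},{"grip":0,"slide":[0,0,0.02],"rotation":[0,0,0]},{"grip":0,"slide":[0,0,0.02],"rotation":[0,0,0]},{"grip":0,"slide":[0,0,0.02],"rotation":[0,0,0]},{"grip":0,"slide":[0,0,0.02],"rotation":[0,0,0]},{"grip":0,"slide":[0,0,0.015],"rotation":[0,0,0]},{"grip":0,"slide":[0,0,0.01],"rotation":[0,0,0]},{"grip":0,"slide":[0,0,0.0],"rotation":[0,0,0]}])

```text
t: 6.7
position: [0.5589, 0.3882, 0.135]
tool_rot: [0.838, -0.545, -0.0, 0.005]
force: [-0.1, -0.4, -0.4]
width: -0.0001
```

```bash
python3 - <<'E'
from h import *
goto(pegpose(97.8,.028),-67.2)
look("side",7,(220,120,400,257))
look("wrist",7)
E
```

```text
t 6.7 pos [0.5589 0.3882 0.135 ] ang -66.0 F [-0.1 -0.4 -0.4] w -0.0001 q [ 0.61  0.62  1.62 -0.    0.91  1.76] slide [-0.0073 -0.007   0.0099] rot [ 0.0082 -0.0047  0.0203]
```

View pics/side7.png

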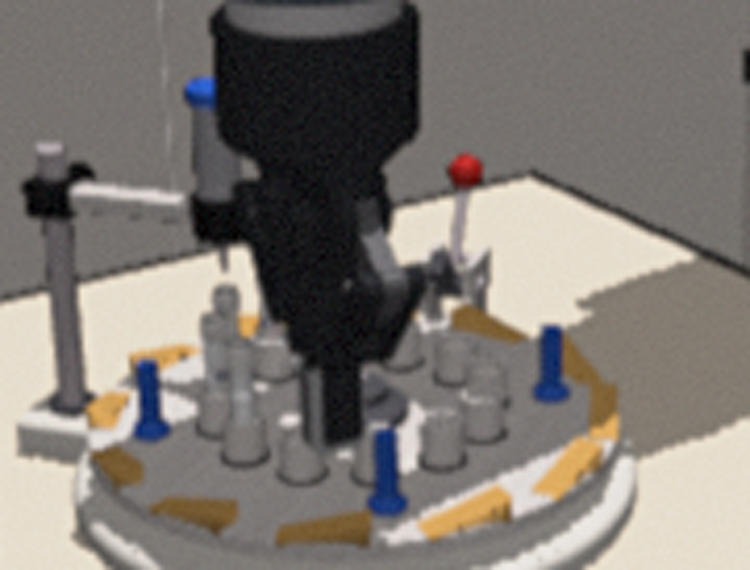

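View pics/wrist7.png

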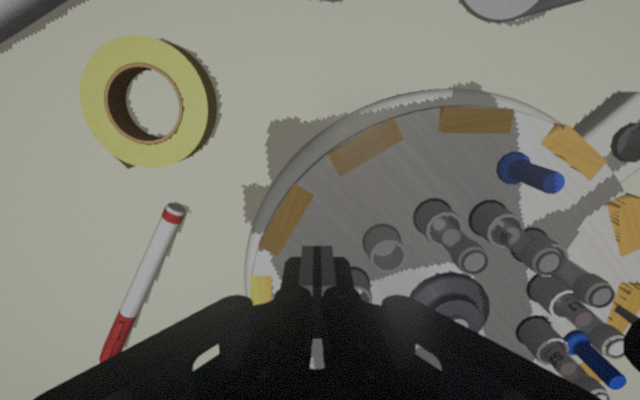

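Request:
arm_command(moves=[{"grip":0,"slide":[-0.007,-0.007,0],"rotation":[0.008,-0.005,0.02]},{"grip":0,"slide":[0,0,0],"rotation":[0,0,0]},{"grip":0,"slide":[0,0,0.006],"rotation":[0,0,0]},{"grip":0,"slide":[0,0,0.004],"rotation":[0,0,0]},{"grip":0,"slide":[0,0,0],"rotation":[0,0,0]},{"grip":0,"slide":[0,0,0],"rotation":[0,0,0]},{"grip":0,"slide":[0,0,0],"rotation":[0,0,0]},{"grip":0,"slide":[0,0,0],"rotation":[0,0,0]}])

```text
t: 7.47
position: [0.5663, 0.4011, 0.1317]
tool_rot: [0.833, -0.554, 0.002, -0.006]
force: [-0.1, 0.4, -0.2]
width: 0.0003
```

```bash
python3 - <<'E'
from h import *
goto(pegpose(97.8,.028),-67.2)
for a in (97.8,105,112,120,127.8): print(a,pegpose(a,.016).round(4))
goto(pegpose(127.8,.016),-57)
look("side",8,(220,120,400,257))
E
```

```text
t 7.47 pos [0.5663 0.4011 0.1317] ang -67.3 F [-0.1  0.4 -0.2] w 0.0003 q [0.61 0.63 1.6  0.   0.9  1.79] slide [0.0016 0.0052 0.0067] rot [-0.0118  0.0033 -0.0009]
97.8 [0.5504 0.396  0.125 ]
105 [0.5386 0.3957 0.125 ]
112 [0.5274 0.394  0.125 ]
120 [0.5149 0.3904 0.125 ]
127.8 [0.5033 0.3852 0.125 ]
t 7.47 pos [0.5663 0.4011 0.1317] ang -67.3 F [-0.1  0.4 -0.2] w 0.0003 q [0.61 0.63 1.6  0.   0.9  1.79] slide [-0.0097  0.0644  0.006 ] rot [-0.012   0.0023 -0.179 ]
```

View pics/side8.png

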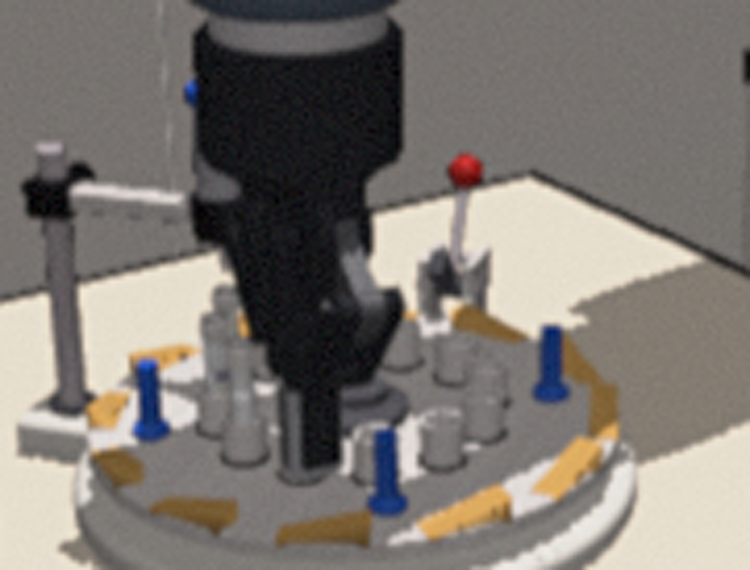

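Request:
arm_command(moves=[{"grip":0,"slide":[-0.002,0.004,0.006],"rotation":[-0.01,0.003,0]},{"grip":0,"slide":[0,0.004,0],"rotation":[0,0,0]},{"grip":0,"slide":[0,0.004,0],"rotation":[0,0,0]},{"grip":0,"slide":[0,0.003,0],"rotation":[0,0,0]},{"grip":0,"slide":[0,0.003,0],"rotation":[0,0,0]},{"grip":0,"slide":[0,0.003,0],"rotation":[0,0,0]},{"grip":0,"slide":[0,0.003,0],"rotation":[0,0,0]},{"grip":0,"slide":[0,0.003,0],"rotation":[0,0,0]}])

```text
t: 8.18
position: [0.5386, 0.3923, 0.1253]
tool_rot: [0.833, -0.554, 0.0, -0.001]
force: [1.1, 1.1, -0.0]
width: -0.0002
```

```bash
cat >> h.py <<'E'
def tang():
    s=manip.get_state(); d=s["position"][:2]-C; t=np.radians(112.8)
    print("rad",round(float(d@[np.cos(t),np.sin(t)]),4),"tan",round(float(d@[-np.sin(t),np.cos(t)]),4))
E
python3 - <<'E'
from h import *
goto(pegpose(127.8,.016),-67.2); tang()
look("side",9,(220,120,400,257))
E
```

```text
t 8.18 pos [0.5386 0.3923 0.1253] ang -67.3 F [ 1.1  1.1 -0. ] w -0.0002 q [0.63 0.61 1.66 0.   0.87 1.8 ] slide [-0.0072  0.0354  0.0002] rot [-0.0026  0.0007 -0.001 ]
rad 0.0858 tan -0.027
```

View pics/side9.png

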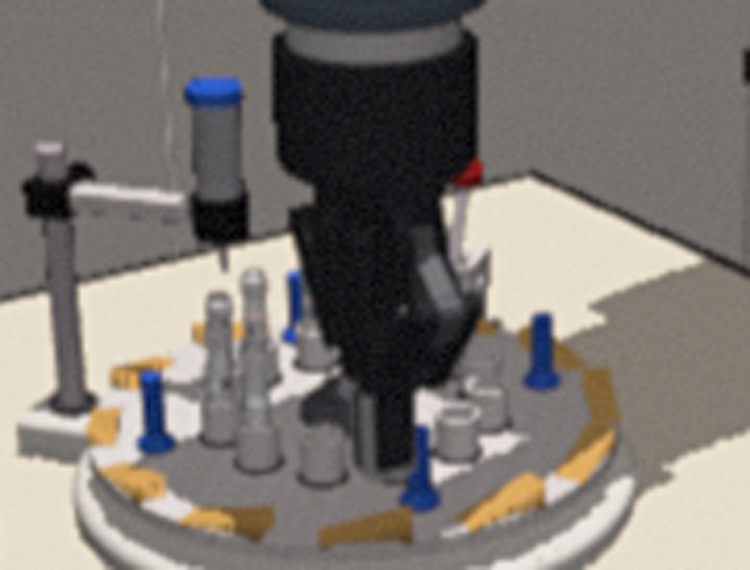

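Request:
arm_command(moves=[{"grip":0,"slide":[0,0.003,0],"rotation":[0,0,0]},{"grip":0,"slide":[0,0.003,0],"rotation":[0,0,0]},{"grip":0,"slide":[0,0.003,0],"rotation":[0,0,0]},{"grip":0,"slide":[0,0.003,0],"rotation":[0,0,0]},{"grip":0,"slide":[0,0.003,0],"rotation":[0,0,0]},{"grip":0,"slide":[0,0.003,0],"rotation":[0,0,0]},{"grip":0,"slide":[0,0.003,0],"rotation":[0,0,0]},{"grip":0,"slide":[0,0.002,0],"rotation":[0,0,0]}])

```text
t: 8.9
position: [0.5151, 0.3819, 0.1255]
tool_rot: [0.833, -0.554, 0.001, -0.001]
force: [1.0, -0.3, -0.4]
width: 0.0001
```

```bash
cat >> h.py <<'E'
PZ=.0655
def pegs(k):
    for n,roi,z in [("top",(270,120,400,240),PZ),("side",(220,190,390,260),.0575)]:
        cm=viewer.camera_model(n); im=viewer.snapshot(n); cv2.imwrite(f"pics/{n}{k}.png",im[:,:,::-1])
        for b in blobs(im,(105,120,40),(130,255,255),8,roi):
            p=onz(cm,b[0],z); d=p[:2]-C; r=np.hypot(*d)
            print(n,b[:2],p[:2].round(4),"r",r.round(4),"ang",np.degrees(np.arctan2(d[1],d[0])).round(1))
E
python3 - <<'E'
from h import *
goto(pegpose(127.8,.016),-67.2); tang()
# baseline
for n,roi,z in [("top",(270,120,400,240),PZ),("side",(220,190,390,260),.0575)]:
    cm=viewer.camera_model(n); im=cv2.imread(f"pics/{n}0.png")[:,:,::-1].copy()
    for b in blobs(im,(105,120,40),(130,255,255),8,roi):
        p=onz(cm,b[0],z); d=p[:2]-C; print("base",n,b[:2],np.hypot(*d).round(4),np.degrees(np.arctan2(d[1],d[0])).round(1))
pegs(10)
E
```

```text
t 8.9 pos [0.5151 0.3819 0.1255] ang -67.2 F [ 1.  -0.3 -0.4] w 0.0001 q [ 0.64  0.58  1.72 -0.    0.84  1.81] slide [-0.0076  0.0096  0.0005] rot [-0.0025  0.0002 -0.0009]
rad 0.0854 tan -0.0013
base top ([344.2, 142.6], 117) 0.0841 -18.7
base top ([327.8, 141.1], 30) 0.0832 7.4
base top ([368.7, 173.4], 29) 0.0843 -83.7
base top ([294.8, 181.6], 25) 0.0849 98.6
base top ([335.8, 214.5], 28) 0.0863 -173.0
base side ([352.0, 208.0], 66) 0.0828 175.0
base side ([255.4, 216.5], 85) 0.0907 17.4
base side ([312.3, 233.2], 104) 0.0987 95.1
top ([344.2, 142.6], 117) [0.6267 0.2757] r 0.0841 ang -18.7
top ([363.2, 158.1], 30) [0.5914 0.2318] r 0.0837 ang -58.0
side ([279.4, 197.3], 22) [0.5941 0.2495] r 0.071 ang -48.5
side ([344.1, 205.8], 13) [0.4775 0.2991] r 0.0696 ang -177.1
side ([262.4, 225.9], 99) [0.6196 0.3674] r 0.0973 ang 41.7
side ([334.6, 229.9], 80) [0.5018 0.3925] r 0.1006 ang 116.7
```

View pics/side10.png

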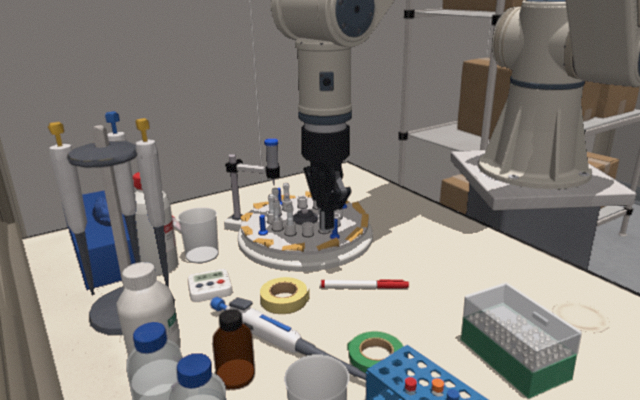

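View pics/top10.png

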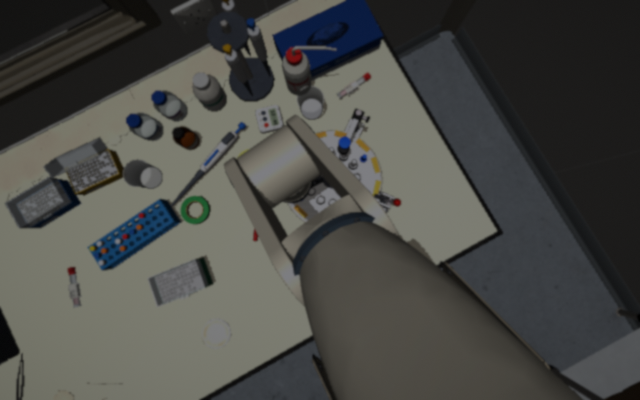

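Request:
arm_command(moves=[{"grip":0,"slide":[0,0.002,0],"rotation":[0,0,0]},{"grip":0,"slide":[0,0.002,0],"rotation":[0,0,0]},{"grip":0,"slide":[0,0.001,0],"rotation":[0,0,0]},{"grip":0,"slide":[0,0.001,0],"rotation":[0,0,0]},{"grip":0,"slide":[0,0,0],"rotation":[0,0,0]},{"grip":0,"slide":[0,0,0],"rotation":[0,0,0]},{"grip":0,"slide":[0,0,0],"rotation":[0,0,0]},{"grip":0,"slide":[0,0,0],"rotation":[0,0,0]}])

```text
t: 9.67
position: [0.5093, 0.3795, 0.1255]
tool_rot: [0.833, -0.554, 0.001, -0.001]
force: [-0.0, -0.3, -0.3]
width: -0.0001
```

```bash
python3 - <<'E'
from h import *
goto(pegpose(127.8,.016),-67.2); tang()
pegs(11)
E
```

```text
t 9.67 pos [0.5093 0.3795 0.1255] ang -67.3 F [-0.  -0.3 -0.3] w -0.0001 q [ 0.64  0.57  1.74 -0.    0.83  1.81] slide [-0.0076  0.0033  0.0005] rot [-0.0026  0.0002 -0.001 ]
rad 0.0854 tan 0.005
top ([344.2, 142.6], 117) [0.6267 0.2757] r 0.0841 ang -18.7
top ([361.5, 155.7], 30) [0.5969 0.2357] r 0.0835 ang -53.3
side ([264.2, 226.5], 97) [0.6165 0.3699] r 0.0967 ang 44.0
side ([337.3, 229.3], 69) [0.4972 0.3908] r 0.1011 ang 119.5
```

Request:
arm_command(moves=[{"grip":0,"slide":[0,-0.005,0],"rotation":[0,0,0]},{"grip":0,"slide":[0,-0.01,0],"rotation":[0,0,0]},{"grip":0,"slide":[0,-0.005,-0.02],"rotation":[0,0,0]},{"grip":0,"slide":[0,0,-0.03],"rotation":[0,0,0]},{"grip":0,"slide":[0,0,-0.035],"rotation":[0,0,0]},{"grip":0,"slide":[0,0,-0.035],"rotation":[0,0,0]},{"grip":0,"slide":[0,0,-0.03],"rotation":[0,0,0]},{"grip":0,"slide":[0,0,0],"rotation":[0,0,0]}])

```text
t: 10.43
position: [0.5317, 0.3887, 0.2793]
tool_rot: [0.833, -0.554, -0.001, 0.002]
force: [0.8, -0.3, 0.9]
width: -0.0001
```

```bash
python3 - <<'E'
from h import *
pegs(12)
im=viewer.snapshot("wrist"); cv2.imwrite("pics/wrist12.png",im[:,:,::-1]); cm=viewer.camera_model("wrist")
for b in blobs(im,(12,110,70),(28,255,255),40): 
    p=onz(cm,b[0],.041)[:2]-C; print(b[:2],np.hypot(*p).round(4),np.degrees(np.arctan2(p[1],p[0])).round(1))
goto(pol(.185,OUT,.29),OUT+90)
E
```

```text
top ([301.8, 199.6], 26) [0.4935 0.3697] r 0.0857 ang 128.6
top ([353.4, 206.2], 11) [0.4809 0.2528] r 0.0828 ang -142.9
side ([340.6, 198.4], 64) [0.4808 0.2653] r 0.076 ang -150.5
side ([264.1, 227.1], 104) [0.6166 0.3721] r 0.0983 ang 44.9
side ([337.0, 227.7], 103) [0.4973 0.385 ] r 0.0961 ang 121.2
([418.3, 73.0], 511) 0.1063 22.4
([478.0, 90.6], 549) 0.1064 -6.8
([308.2, 139.0], 371) 0.1047 83.1
([514.6, 132.6], 427) 0.1067 -34.5
([294.0, 193.5], 310) 0.1044 111.5
([518.3, 203.4], 184) 0.1048 -71.4
([306.2, 238.2], 152) 0.1027 137.0
([498.2, 245.5], 423) 0.1053 -95.9
([455.6, 280.5], 325) 0.1046 -125.3
([359.1, 286.5], 125) 0.1035 179.3
t 10.58 pos [0.5292 0.387  0.2724] ang -67.3 F [0.4 0.5 0. ] w -0.0001 q [0.63 0.43 1.59 0.   1.13 1.8 ] slide [ 0.2179  0.1447 -0.0152] rot [ 0.0126  0.0022 -0.8041]
```

View pics/wrist12.png

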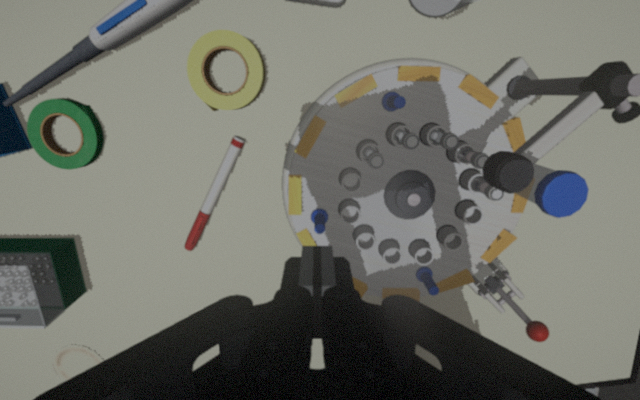

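View pics/side12.png

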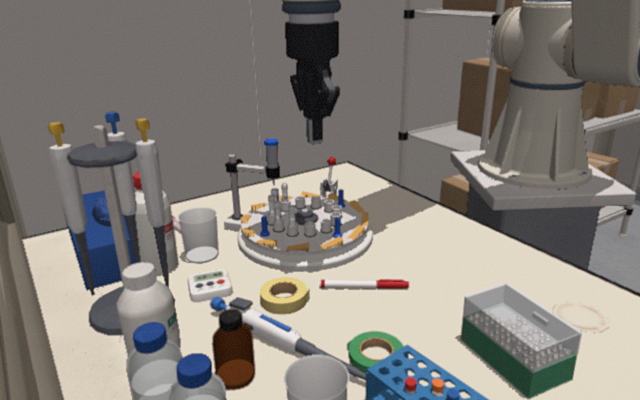

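Request:
arm_command(moves=[{"grip":0,"slide":[0.027,0.018,-0.008],"rotation":[0.006,0,-0.115]},{"grip":0,"slide":[0.025,0.021,-0.006],"rotation":[0,0,-0.115]},{"grip":0,"slide":[0.022,0.024,0],"rotation":[0,0,-0.115]},{"grip":0,"slide":[0.019,0.027,0],"rotation":[0,0,-0.115]},{"grip":0,"slide":[0.016,0.028,0],"rotation":[0,0,-0.115]},{"grip":0,"slide":[0.013,0.03,0],"rotation":[0,0,-0.115]},{"grip":0,"slide":[0.01,0.031,0],"rotation":[0,0,-0.115]},{"grip":0,"slide":[0.006,0.032,0],"rotation":[0,0,0]}])

```text
t: 11.25
position: [0.4766, 0.1245, 0.2736]
tool_rot: [0.987, -0.161, -0.011, 0.008]
force: [0.6, -0.2, -0.2]
width: -0.0002
```

```bash
python3 - <<'E'
from h import *
look("wrist",13)
goto(pol(.187,OUT,.158),OUT+90)
E
```

```text
t 11.3 pos [0.4748 0.1199 0.273 ] ang -18.8 F [-1.7 -4.3 -0.5] w -0.0001 q [ 0.25  0.19  1.93 -0.01  1.05  0.58] slide [ 0.0041 -0.0122  0.1147] rot [0.0244 0.0209 0.042 ]
```

View pics/wrist13.png

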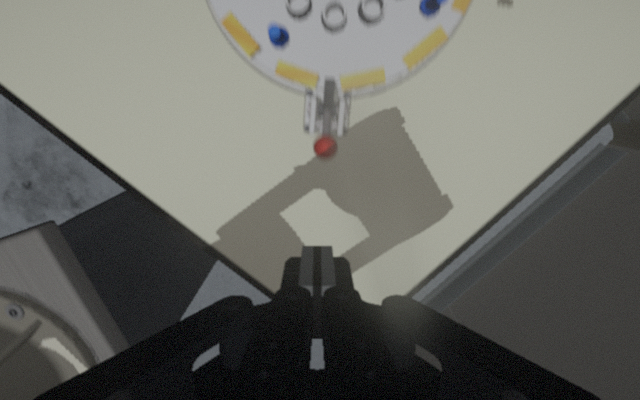

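Request:
arm_command(moves=[{"grip":0,"slide":[0.004,-0.008,0],"rotation":[0.024,0.021,0.042]},{"grip":0,"slide":[0,0,0],"rotation":[0,0,0]},{"grip":0,"slide":[0,0,0.02],"rotation":[0,0,0]},{"grip":0,"slide":[0,0,0.025],"rotation":[0,0,0]},{"grip":0,"slide":[0,0,0.025],"rotation":[0,0,0]},{"grip":0,"slide":[0,0,0.02],"rotation":[0,0,0]},{"grip":0,"slide":[0,0,0.01],"rotation":[0,0,0]},{"grip":0,"slide":[0,0,0],"rotation":[0,0,0]}])

```text
t: 11.97
position: [0.476, 0.1224, 0.1609]
tool_rot: [0.983, -0.184, -0.008, 0.004]
force: [-0.1, 0.1, -0.4]
width: 0.0001
```

```bash
python3 - <<'E'
from h import *
look("wrist",14)
goto(pol(.187,OUT,.160),OUT+90)
look("side",14,(220,80,420,232))
E
```

```text
t 12.02 pos [0.4763 0.1225 0.1617] ang -21.2 F [-0.6 -0.6 -0.6] w 0.0001 q [ 0.25  0.35  2.02 -0.    0.79  0.62] slide [ 0.0008 -0.0066  0.0016] rot [ 0.0109  0.0133 -0.0004]
```

View pics/wrist14.png

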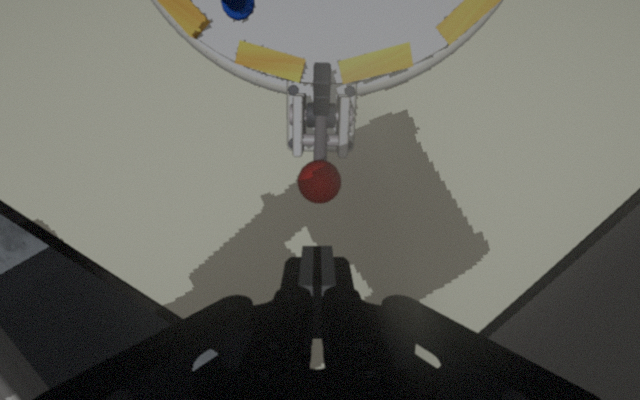

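View pics/side14.png

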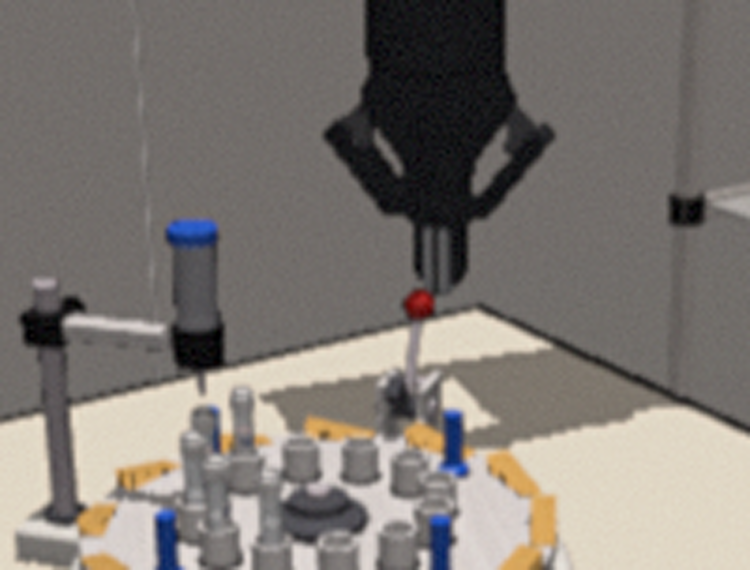

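Request:
arm_command(moves=[{"grip":0,"slide":[0.001,0,0.005],"rotation":[0.011,0.013,0]},{"grip":0,"slide":[0,-0.004,0],"rotation":[0,0,0]},{"grip":0,"slide":[0,-0.004,0],"rotation":[0,0,0]},{"grip":0,"slide":[0,-0.004,0],"rotation":[0,0,0]},{"grip":0,"slide":[0,-0.004,0],"rotation":[0,0,0]},{"grip":0,"slide":[0,-0.003,0],"rotation":[0,0,0]},{"grip":0,"slide":[0,-0.003,0],"rotation":[0,0,0]},{"grip":0,"slide":[0,-0.003,0],"rotation":[0,0,0]}])

```text
t: 12.73
position: [0.4915, 0.1494, 0.1641]
tool_rot: [0.983, -0.184, 0.005, -0.002]
force: [0.2, -0.5, -0.7]
width: 0.0002
```

```bash
python3 - <<'E'
from h import *
goto(pol(.150,OUT,.158),OUT+90)
E
```

```text
t 12.73 pos [0.4915 0.1494 0.1641] ang -21.2 F [ 0.2 -0.5 -0.7] w 0.0002 q [ 0.29  0.36  1.99 -0.    0.78  0.66] slide [-0.0037 -0.0129  0.0062] rot [-0.0061 -0.008   0.0008]
```

Request:
arm_command(moves=[{"grip":0,"slide":[-0.002,-0.003,0.003],"rotation":[0,0,0]},{"grip":0,"slide":[0,-0.003,0.002],"rotation":[0,0,0]},{"grip":0,"slide":[0,-0.003,0],"rotation":[0,0,0]},{"grip":0,"slide":[0,-0.003,0],"rotation":[0,0,0]},{"grip":0,"slide":[0,-0.002,0],"rotation":[0,0,0]},{"grip":0,"slide":[0,0,0],"rotation":[0,0,0]},{"grip":0,"slide":[0,0,0],"rotation":[0,0,0]},{"grip":0,"slide":[0,0,0],"rotation":[0,0,0]}])

```text
t: 13.4
position: [0.4951, 0.1655, 0.1583]
tool_rot: [0.983, -0.183, 0.004, -0.002]
force: [0.6, 0.7, -0.5]
width: 0.0002
```

```bash
python3 - <<'E'
from h import *
goto(pol(.150,OUT,.158),OUT+90)
look("side",15,(220,80,420,232))
im=viewer.snapshot("side"); print(blobs(im,(0,140,50),(8,255,255),3,(300,140,380,185)))
E
```

```text
t 13.4 pos [0.4951 0.1655 0.1583] ang -21.1 F [ 0.6  0.7 -0.5] w 0.0002 q [ 0.32  0.38  1.98 -0.    0.77  0.69] slide [-0.0013  0.0033  0.0003] rot [-0.0057 -0.0075  0.0015]
[([323.7, 167.7], 42, [320, 164, 8, 8])]
```

View pics/side15.png

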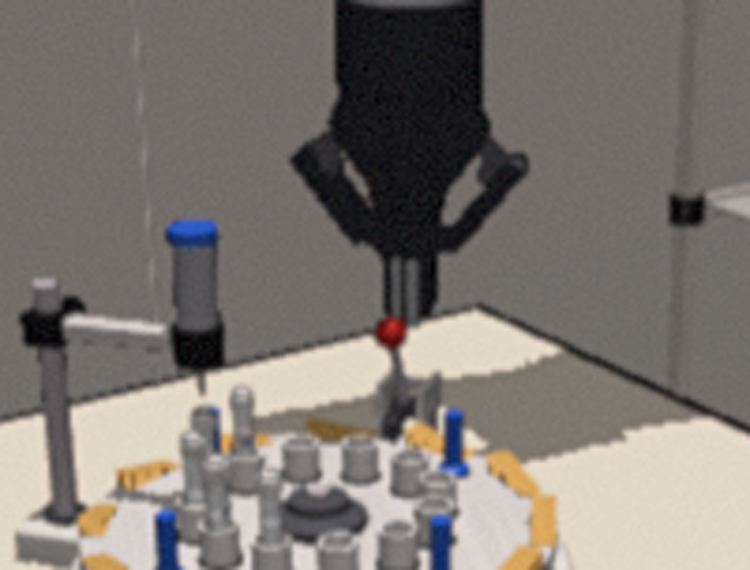

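Request:
arm_command(moves=[{"grip":0,"slide":[0,0.01,0],"rotation":[0,0,0]},{"grip":0,"slide":[0,0.02,0],"rotation":[0,0,0]},{"grip":0,"slide":[0,0.03,-0.01],"rotation":[0,0,0]},{"grip":0,"slide":[0,0.03,-0.03],"rotation":[0,0,0]},{"grip":0,"slide":[0,0.03,-0.03],"rotation":[0,0,0]},{"grip":0,"slide":[0,0.03,-0.03],"rotation":[0,0,0]},{"grip":0,"slide":[0,0.03,-0.02],"rotation":[0,0,0]},{"grip":0,"slide":[0,0.03,0],"rotation":[0,0,0]}])

```text
t: 14.17
position: [0.4143, -0.0359, 0.2779]
tool_rot: [0.984, -0.18, 0.003, -0.001]
force: [1.4, -0.3, 0.5]
width: 0.0003
```

Request:
arm_command(moves=[{"grip":0,"slide":[0.03,0.03,0],"rotation":[0,0,0]},{"grip":0,"slide":[0.03,0.03,0],"rotation":[0,0,0]},{"grip":0,"slide":[0.03,0.03,0],"rotation":[0,0,0]},{"grip":0,"slide":[0.02,0.03,0],"rotation":[0,0,0]},{"grip":0,"slide":[0,0.03,0],"rotation":[0,0,0]},{"grip":0,"slide":[0,0.01,0],"rotation":[0,0,0]},{"grip":0,"slide":[0,0,0],"rotation":[0,0,0]},{"grip":0,"slide":[0,0,0],"rotation":[0,0,0]}])

```text
t: 14.83
position: [0.4511, -0.2372, 0.2807]
tool_rot: [0.983, -0.183, 0.006, 0.0]
force: [-0.4, -0.0, -0.9]
width: -0.0003
```

```bash
python3 - <<'E'
from h import *
goto(pol(.3,OUT,.2),OUT+90)
pegs(16)
for n in("top","side"):
    im=cv2.imread(f"pics/{n}16.png")[:,:,::-1].copy(); print(n,blobs(im,(0,140,60),(8,255,255),3,(310,140,400,215)))
a=cv2.imread("pics/top16.png")[80:250,230:440]; cv2.imwrite("pics/top16z.png",cv2.resize(a,(740,600)))
E
```

```text
t 14.83 pos [ 0.4511 -0.2372  0.2807] ang -21.1 F [-0.4 -0.  -0.9] w -0.0003 q [-0.49  0.19  1.91  0.    1.03 -0.12] slide [-0.1064 -0.2381  0.0799] rot [-0.0018 -0.0118  0.0015]
top ([344.2, 142.6], 117) [0.6267 0.2757] r 0.0841 ang -18.7
top ([309.8, 148.1], 29) [0.6125 0.3544] r 0.0834 ang 38.3
top ([361.6, 155.6], 29) [0.5971 0.2355] r 0.0838 ang -53.3
top ([301.7, 199.7], 26) [0.4933 0.3699] r 0.086 ang 128.6
top ([354.0, 207.5], 26) [0.478  0.2514] r 0.086 ang -143.4
side ([340.7, 198.0], 67) [0.4805 0.2635] r 0.0772 ang -149.5
side ([264.3, 226.4], 98) [0.6164 0.3696] r 0.0964 ang 43.9
side ([337.0, 227.3], 91) [0.4971 0.3835] r 0.0949 ang 121.7
top [([377.1, 193.5], 34, [374, 191, 7, 6])]
side [([323.8, 167.7], 46, [320, 164, 8, 9])]
```

View pics/top16z.png

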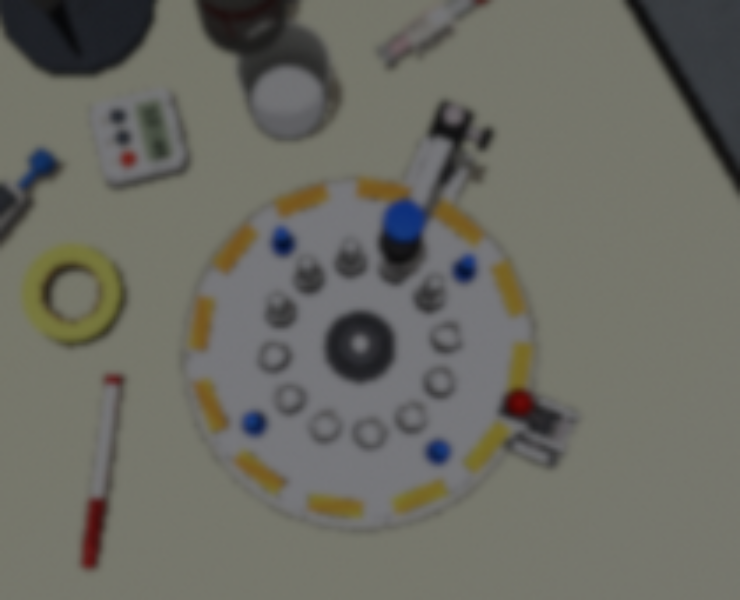

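View pics/side16.png

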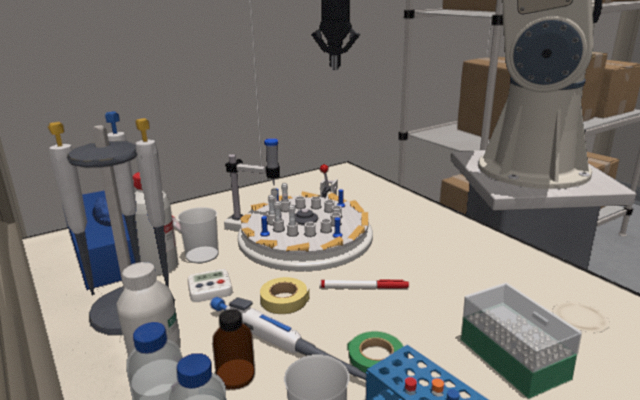

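The pegs sit about 30° on from where they started: a at 98.6→128.6°, b 7.4→38.3°, c −83.7→−53.3°, d −173.0→−143.4°. The knob is back at its starting pixel in both views, (377,193) in the top view and (324,168) in the side view. All five tubes are standing, so I'm handing in.

```bash
python3 -c "
from station import job
print(job.hand_in())"
```

```text
the job is handed in; nothing more can be done
None
```

The job is done and handed in at about 15 s of the 58 s allowed. With the fingers shut and gripping nothing, I did three pushes:
1. **Pawl up:** I pushed the red knob outward until the pawl fell over onto its stop.
2. **Turntable back:** I pushed peg a along its chord to turn the turntable one notch counter-clockwise.
3. **Pawl down:** I pushed the knob back in from outside so the pawl dropped into the new notch.

Last checks before hand-in:
- **Turn:** in the top view the four pegs had moved 29.6 to 30.9° (mean about 30.2°, or 0.53 rad). That is inside the 0.475 to 0.572 window.
- **Pawl:** the knob was back within 0.2 px of its starting place in both views, so the pawl is fully down.
- **Tubes and surroundings:** all five tubes were standing. The timer, tape, marker and beaker looked unmoved by eye; I did not measure them.
- **Forces:** the readings I took never passed about 5 N.

The side view's peg angles disagreed with the top view by several degrees in absolute terms. They were cast on a rough height, so I used them only as a coarse check.

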